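# Build the canister tower on its stand

### The job

Tidy the worktop by building the canister tower on the round wooden stand: put the largest canister in the stand first, then one at a time the next smaller on top of the last, up to the smallest, each upright and sitting flat inside the raised rim of the one below it. Set each one down rather than dropping it, let go of it before you take the next, and leave the timer, the bottle and the tape roll where they are.

Things in the scene. Friction and masses are not known exactly. Their poses are not given: they have to be found in the camera images.
- stand: Low round dark wooden stand, fixed to the worktop, empty at the start. 92 mm in diameter, 14 mm high; a flat round recess 73 mm across in its top, floor 8 mm above the worktop, 6 mm deep, with the rim round it. Origin: centre of the underside, on the worktop (z = 0); z up.
- canister_66: Largest round canister, loose, upright: white ceramic, dark seal line, light wooden lid fixed on. 66 mm diameter, 44 mm high. The lid's edge is a raised rim 5 mm high, 3 mm wide; inside it the flat lid, 60 mm across, is 39 mm above the underside. It fits the stand's recess with 3.5 mm to spare all round. 0.16 kg, +-30 %. Origin: centre of the underside, z up; yaw does not matter.
- canister_53: Second largest round canister, loose, upright: white ceramic, dark seal line, light wooden lid fixed on. 53 mm diameter, 40 mm high. The lid's edge is a raised rim 5 mm high, 3 mm wide; inside it the flat lid, 47 mm across, is 35 mm above the underside. It fits the 66 mm one's rim with 3.5 mm to spare all round. 0.11 kg, +-30 %. Origin: centre of the underside, z up; yaw does not matter.
- canister_40: Third largest round canister, loose, upright: white ceramic, dark seal line, light wooden lid fixed on. 40 mm diameter, 36 mm high. The lid's edge is a raised rim 5 mm high, 3 mm wide; inside it the flat lid, 34 mm across, is 31 mm above the underside. It fits the 53 mm one's rim with 3.5 mm to spare all round. 0.07 kg, +-30 %. Origin: centre of the underside, z up; yaw does not matter.
- canister_27: Smallest round canister, loose, upright: white ceramic, dark seal line, light wooden lid fixed on. 27 mm diameter, 34 mm high. The lid's edge is a raised rim 5 mm high, 3 mm wide; inside it the flat lid, 21 mm across, is 29 mm above the underside. It fits the 40 mm one's rim with 3.5 mm to spare all round. 0.04 kg, +-30 %. Origin: centre of the underside, z up; yaw does not matter.
- kitchen_timer: Bystander, loose: round red and white kitchen timer, 63 mm in diameter, 46 mm high. Origin: centre of the underside. Leave it alone.
- pill_bottle: Bystander, loose: white plastic bottle standing upright, 35 mm in diameter, 70 mm high. Origin: centre of the underside. Leave it alone.
- tape_roll: Bystander, loose: roll of tape lying flat, 67 mm in diameter, 19 mm high. Origin: centre of the underside. Leave it alone.
There are look-alikes about, which are no part of the job. Of the things shaped like the stand, the wooden one is meant.

How it is judged:
By the outcome, as a careful person would: the job done as asked, in the order asked, and still so for the second after the job is handed in, with the robot touching nothing.
It also fails if it takes over 90 s, if anything falls off the work surface, if the arm or the gripper's body presses on something with over 40 N, if the wrist force passes 120 N, or if a joint passes its speed limit or range.

### The arm

A 6-joint arm with a two-finger parallel gripper is mounted at the origin on a cart in front of the work surface, level with it; the furniture and walls round the work are solid. World frame = base frame: x ahead of the robot, y to its left, z up, the work surface at z = 0. Lengths are in m, angles in rad, forces in N, time in s.
With the tool pointing down it reaches from about 0.425 to 0.95 m from the base axis. Payload 3.5 kg.
Tool frame: the origin (TCP) lies between the finger pads; the fingertips stand 17 mm ahead of it and the grasp point (between the pads) lies 2 mm behind it; z points along the fingers, y is the line along which they close (so a half turn about z gives the same grasp; the last joint's range is limited). The gripper opens to 85 mm and grips with 20 to 120 N. Pads are 22 mm wide; open, the fingers measure 114 mm over their backs; the gripper's body (76 mm by 85 mm) begins 54 mm behind the grasp point. The pads swing forward as they close: fully open they stand 13 mm farther back than shut.
Start: joints at [1.008, 0.286, 1.577, -0, 1.279, -0.15], TCP at [0.271, 0.618, 0.248] pointing down, gripper open.
Joint ranges: [-2.77, 2.77], [-0.9, 2.22], [0.21, 2.48], [-1.53, 4.67], [0.24, 2.81], [-2.84, 2.84]. Speed limits (rad/s): [2.79, 2.79, 3.14, 3.14, 3.14, 3.14].

### API

Orientations are given as [roll, pitch, yaw] about the fixed x, y, z axes, in that order (R = Rz(yaw) Ry(pitch) Rx(roll)).
In Python, from plant import r, vision gives the robot as it stands.
- The arm moves only by the tool move_arm, never from a script. Its argument "commands" is a list that holds one entry, the list of rows, each a list of 6 numbers: the shift along the tool's x, y, z in m, then the turn, a rotation vector about the tool's x, y, z in degrees. In form: [[[x, y, z, rx, ry, rz], ...]]. A call has 1 to 5 rows; each row is the pose to reach, as a shift and turn from the pose commanded when the call began, along the tool's axes at that moment; what a row does not reach only later rows make up. A row lasts 1/12 s, in which the tool goes at most 41.7 mm and 7.16 degrees, less where a joint would pass 70% of its speed; a pose out of reach is approached as far as the arm can. A call with a gripper value outside its range is refused whole. "jaw" is the opening, from -1 (shut) to 1 (fully open), set as the call begins (left out, the last holds). The fingers move at their own pace and stop on an object; "grip_force" is the grip in N (left out, the last holds). Time passes only in rows, so rows that repeat a pose let the fingers close. It gives the time, the measured TCP pose, the force, the opening and the grip force at its end, in the units of the state.
- r.read_state(): the state, without advancing time (a new reading comes with each control period).
- vision.camera(name): name is "scene" or "top"; returns a dict with "color" (480x640x3 uint8, blue, green, red), "mtx" (3x3 intrinsics, pixels), "T" (4x4, takes a point from camera to world coordinates). Camera axes: x right, y up, looking along -z (the intrinsics and any distortion apply to the point x, -y, -z); pixel columns grow to the right and rows downward; lengths in m; the calibration is good to about 2 mm. A picture is of the moment at which its call begins. There is no depth.
- r.sign_off(): hands the job in; it is judged then, once.
The state is a dict: "t": time; "joints": joint angles; "qd": joint speeds; "joint_torque": joint torques, N m; "tool_pos": TCP position; "tool_rot": TCP orientation; "force": force on the tool from outside, world axes, zero at the start; "wrist_torque": the same for the moment, N m; "opening": finger opening in m; "grip_force": force on a finger pad.
Only numpy, scipy, OpenCV 4.12 (cv2) and the standard library are available. Lean on these libraries where they do the work, as an engineer would, in place of code of your own. Each camera call takes 0.05 s, during which the arm holds its last target. There are 200 camera calls.

## Working session

There is one attempt and no reset: what is moved stays moved. The work goes in short steps, Python scripts to look and compute and a tool call to move; the robot and the scene stay as the last step left them, time stands still between calls to the robot, and variables do not carry over. Pictures are saved under pics/ and viewed, at most 14 in all, crops included, and the job is handed in when it is done.

Besides the shell and the picture viewer there is one more tool, called after "Call:" by a JSON object that holds its "api" and its "payload", one argument or row to a line. move_arm: Moves the arm, as the interface text tells. Its arguments: {"type":"object","properties":{"commands":{"type":"array"},"jaw":{"type":"number"},"grip_force":{"type":"number"}},"required":["commands"]}

```bash
ls; mkdir -p pics; python3 - <<'E'
from plant import r, vision
import cv2,numpy as np
for n in("top","scene"):
    c=vision.camera(n); cv2.imwrite(f"pics/{n}0.png",c["color"]); print(c["mtx"],c["T"],[k for k in c])
s=r.read_state(); print(s)
E
```

```text
pics
[[448.22103944   0.         315.22580191]
 [  0.         448.22103944 238.26371012]
 [  0.           0.           1.        ]] [[-0.01097645  0.9904723  -0.13727397  0.30131214]
 [-0.99974278 -0.01359513 -0.01815325 -0.17442433]
 [-0.01984655  0.13703941  0.99036676  0.91266913]
 [ 0.          0.          0.          1.        ]] ['color', 'mtx', 'T']
[[512.10003067   0.         321.01127144]
 [  0.         512.10003067 241.58048053]
 [  0.           0.           1.        ]] [[-0.8990563   0.18781116 -0.39550567 -0.01467316]
 [-0.43781357 -0.39415577  0.80805971  0.74524315]
 [-0.00412821  0.89964893  0.43659451  0.52501503]
 [ 0.          0.          0.          1.        ]] ['color', 'mtx', 'T']
{'t': 0.1, 'joints': array([ 1.00798956e+00,  2.87090539e-01,  1.57805034e+00, -3.78088868e-05,
        1.27863666e+00, -1.49990059e-01]), 'qd': array([ 2.18634405e-04,  3.52268034e-04, -1.48467642e-03,  2.05402763e-03,
       -4.04896544e-05, -7.84010032e-04]), 'joint_torque': array([ 9.96685558e-04, -4.07297444e+01, -2.93698686e+01, -1.59457550e-04,
        3.49690796e-03,  1.14812650e-05]), 'tool_pos': array([0.27046806, 0.61781536, 0.24706582]), 'tool_rot': array([-3.13942689e+00, -2.90706909e-04,  2.72878656e+00]), 'force': array([0.32933441, 0.443966  , 0.1045063 ]), 'wrist_torque': array([0.05198962, 0.02050827, 0.00766633]), 'grip_force': 0.0, 'opening': 0.08561588932236078}
```

View pics/top0.png

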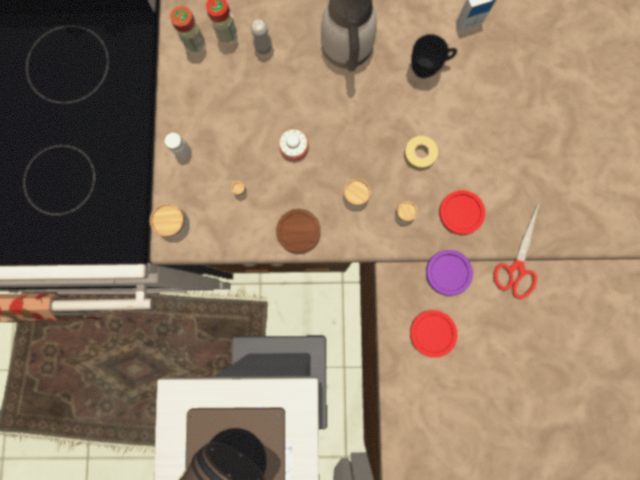

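View pics/scene0.png

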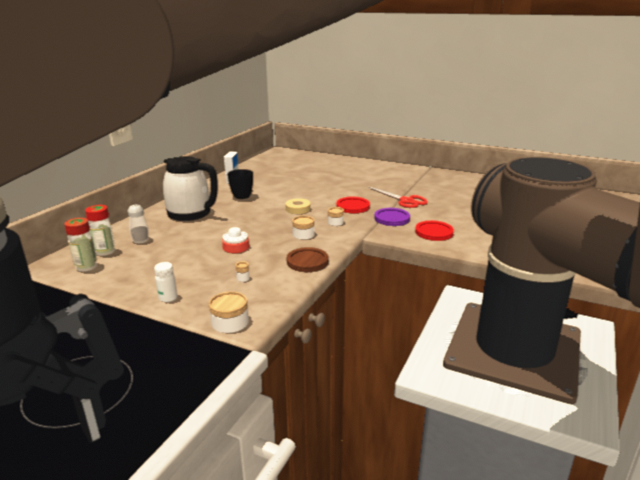

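The top view shows the wooden stand at (298,231). The canisters are 66 at (167,221), 53 at (357,193), 40 at (406,212) and 27 at (238,188). The timer is at (293,145), the bottle at (175,145) and the tape at (421,152). The scene view agrees, with the red and purple dishes as the look-alikes. Next I'll take enlarged crops.

```bash
python3 - <<'E'
import cv2,numpy as np
im=cv2.imread("pics/top0.png")
T=[]
for u,v in[(298,231),(167,221),(357,193),(406,212),(238,188),(175,145)]:
    c=cv2.resize(im[v-25:v+25,u-25:u+25],(260,260),interpolation=cv2.INTER_CUBIC)
    for k in range(0,50,10):
        cv2.putText(c,str(u-25+k),(int(k*5.2),8),0,.3,(255,0,0));cv2.putText(c,str(v-25+k),(0,int(k*5.2)+4),0,.3,(255,0,0))
        cv2.line(c,(int(k*5.2),0),(int(k*5.2),259),(255,0,0),1);cv2.line(c,(0,int(k*5.2)),(259,int(k*5.2)),(255,0,0),1)
    T.append(c)
cv2.imwrite("pics/m.png",np.vstack([np.hstack(T[:3]),np.hstack(T[3:])]))
E
```

```text
(no output)
```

View pics/m.png

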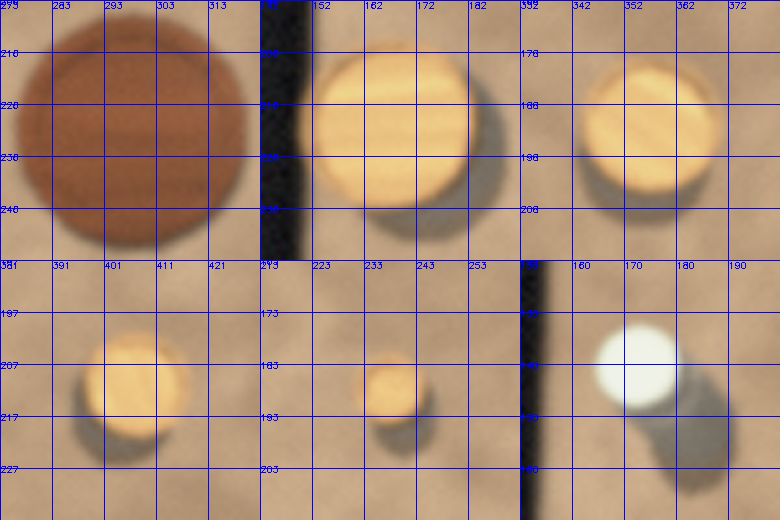

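```bash
cat > h.py <<'E'
from plant import r, vision
import cv2,numpy as np
from scipy.optimize import minimize
from scipy.spatial.transform import Rotation as R
def proj(c,P):
    T=c["T"]; p=(np.asarray(P)-T[:3,3])@T[:3,:3]; p=p*[1,-1,-1]
    q=p@c["mtx"].T; return q[:,:2]/q[:,2:]
def ray(c,u,v,z):
    d=np.linalg.inv(c["mtx"])@[u,v,1]; d=c["T"][:3,:3]@(d*[1,-1,-1]); o=c["T"][:3,3]
    return (o+d*(z-o[2])/d[2])[:2]
def fit(c,uv,z,D,dark=False,h=None):
    """fit horizontal disc of diameter D at height z; uv rough pixel"""
    im=c["color"].astype(float); f=-im[...,2] if dark else im[...,2]-im[...,0]
    x0=ray(c,*uv,z); a=np.linspace(0,2*np.pi,72,endpoint=False)
    circ=np.c_[np.cos(a),np.sin(a),0*a]
    f=cv2.GaussianBlur(f,(0,0),.6).astype(np.float32)
    def smp(x,d):
        p=proj(c,np.r_[x,z]+circ*d/2).astype(np.float32)
        return cv2.remap(f,p[:,0].copy(),p[:,1].copy(),cv2.INTER_CUBIC).mean()
    def cost(x): return -sum(smp(x,D-e)-smp(x,D+e) for e in(.002,.004,.006))
    g=[(cost(x0+[i*.001,j*.001]),i,j) for i in range(-8,9) for j in range(-8,9)]
    _,i,j=min(g); s=minimize(cost,x0+[i*.001,j*.001],method="Nelder-Mead",options=dict(xatol=1e-5,initial_simplex=x0+np.array([[i,j],[i+1,j],[i,j+1]])*.001))
    return s.x,s.fun
def go(x,y,z,yaw,verbose=True):
    """shift needed in current tool axes; yaw modulo pi; also tilt fix"""
    s=r.read_state(); Rc=R.from_euler("xyz",s["tool_rot"])
    best=None
    for k in(-1,0,1):
        t=R.from_euler("xyz",[np.pi,0,yaw+k*np.pi]); rv=(Rc.inv()*t).as_rotvec(degrees=True)
        if best is None or np.linalg.norm(rv)<np.linalg.norm(best): best=rv
    print("t",round(s["t"],2),"pos",s["tool_pos"].round(4),"q6",s["joints"][5].round(2),"d_mm",(Rc.inv().apply(np.array([x,y,z])-s["tool_pos"])*1e3).round(1),"rot",best.round(1))
E
python3 - <<'E'
from h import *
top=vision.camera("top")
for n,uv,z,D,dk,uv2 in[("stand",(298,231),.014,.092,True,(307,259)),("66",(167,220),.044,.066,0,(229,304)),("53",(357,193),.04,.053,0,(304,222)),("40",(406,212),.036,.04,0,(336,212)),("27",(238,188),.034,.027,0,(243,266))]:
    a,f=fit(top,uv,z,D,dk); sc=vision.camera("scene"); b,g=fit(sc,uv2,z,D,dk)
    print(n,a.round(4),round(f),b.round(4),round(g),proj(top,[[*a,z]]).round(1),"rad",np.hypot(*a).round(3))
for n,uv,z in[("timer",(293,145),.046),("bottle",(174,142),.07),("tape",(421,152),.019)]: print(n,ray(top,*uv,z))
E
```

```text
stand [ 0.4409 -0.1234] -100 [ 0.4327 -0.1029] -112 [[298.1 231.2]] rad 0.458
66 [0.4634 0.1366] -106 [0.4645 0.1376] -59 [[166.1 219.5]] rad 0.483
53 [ 0.515  -0.2424] -89 [ 0.516  -0.2408] -37 [[356.9 191.5]] rad 0.569
40 [ 0.4754 -0.3406] -97 [ 0.4675 -0.3164] -28 [[406.8 210.8]] rad 0.585
27 [ 0.5284 -0.0027] -95 [ 0.53   -0.0018] -54 [[237.6 187.6]] rad 0.528
timer [ 0.61150776 -0.11588828]
bottle [0.61329596 0.11706259]
tape [ 0.60143075 -0.37774831]
```

```bash
python3 -c "
from h import *
go(.4634,.1366,.247,np.pi/2)"
```

```text
t 0.4 pos [0.2707 0.6182 0.2481] q6 -0.15 d_mm [-369.7 -363.9    1.2] rot [-0.   0.  66.3]
```

Call:
{"api": "move_arm", "payload": {
  "commands": [
    [[-370, -364, 0, 0, 0, 66.3]]
  ],
  "jaw": 1
}}

```text
t: 0.48
tool_pos: [0.2843, 0.5829, 0.2475]
tool_rot: [3.14, -0.002, 2.607]
force: [0.9, -1.7, -0.2]
opening: 0.0855
grip_force: 0.0
```

I wrote millimetres where the tool takes metres. The step clamp limited it to one row in the right direction, so no harm was done. I'll use metres from here.

```bash
python3 -c "
from h import *
go(.4634,.1366,.247,np.pi/2)"
```

```text
t 0.48 pos [0.2843 0.5829 0.2475] q6 -0.08 d_mm [-381.6 -292.7   -0.8] rot [ 0.  -0.2 59.3]
```

Call:
{"api": "move_arm", "payload": {
  "commands": [
    [[-0.38, -0.293, 0, 0, 0, 59.3], [-0.38, -0.293, 0, 0, 0, 59.3], [-0.38, -0.293, 0, 0, 0, 59.3], [-0.38, -0.293, 0, 0, 0, 59.3], [-0.38, -0.293, 0, 0, 0, 59.3]]
  ]
}}

```text
t: 0.9
tool_pos: [0.363, 0.3841, 0.2485]
tool_rot: [3.141, -0.0, 1.973]
force: [0.8, 0.7, -0.5]
opening: 0.0856
grip_force: 0.0
```

```bash
python3 -c "
from h import *
go(.4634,.1366,.18,np.pi/2)"
```

```text
t 0.9 pos [0.363  0.3841 0.2485] q6 0.22 d_mm [-267.1   -4.6   68.5] rot [ 0.  -0.  23.1]
```

Call:
{"api": "move_arm", "payload": {
  "commands": [
    [[-0.267, -0.005, 0.07, 0, 0, 23], [-0.267, -0.005, 0.07, 0, 0, 23], [-0.267, -0.005, 0.07, 0, 0, 23], [-0.267, -0.005, 0.07, 0, 0, 23], [-0.267, -0.005, 0.07, 0, 0, 23]]
  ]
}}

```text
t: 1.32
tool_pos: [0.4397, 0.1976, 0.1955]
tool_rot: [3.14, -0.0, 1.576]
force: [-0.1, 0.2, -0.5]
opening: 0.0854
grip_force: 0.0
```

```bash
python3 -c "
from h import *
go(.4634,.1366,.12,np.pi/2)"
```

```text
t 1.32 pos [0.4397 0.1976 0.1955] q6 0.21 d_mm [-61.2  23.3  75.5] rot [ 0.1 -0.   0.3]
```

Call:
{"api": "move_arm", "payload": {
  "commands": [
    [[-0.061, 0.0235, 0.075, 0, 0, 0.3], [-0.061, 0.0235, 0.075, 0, 0, 0.3], [-0.061, 0.0235, 0.075, 0, 0, 0.3], [-0.061, 0.0235, 0.075, 0, 0, 0.3], [-0.061, 0.0235, 0.075, 0, 0, 0.3]]
  ]
}}

```text
t: 1.73
tool_pos: [0.4629, 0.1382, 0.1202]
tool_rot: [-3.14, -0.0, 1.57]
force: [-0.3, -0.0, 0.6]
opening: 0.0854
grip_force: 0.0
```

```bash
python3 - <<'E'
from h import *
go(.4634,.1366,.027,np.pi/2)
c=vision.camera("top")["color"][120:320,80:280]; d=vision.camera("scene")["color"][220:420,100:300]
cv2.imwrite("pics/a.png",cv2.resize(np.hstack([c,d]),(800,400),interpolation=cv2.INTER_CUBIC))
E
```

```text
t 1.73 pos [0.4629 0.1382 0.1202] q6 0.08 d_mm [-1.7  0.6 93.2] rot [-0.1 -0.  -0. ]
```

View pics/a.png

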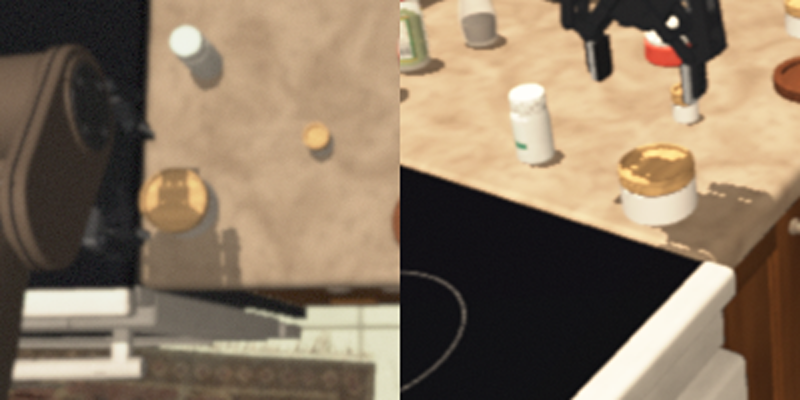

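The open gripper hangs over canister 66 (lid at crop (175,198)), with one finger on each side along x and nothing in the way. I'll go down.

Call:
{"api": "move_arm", "payload": {
  "commands": [
    [[-0.0015, 0.0005, 0.04, 0, 0, 0], [-0.0015, 0.0005, 0.07, 0, 0, 0], [-0.0015, 0.0005, 0.093, 0, 0, 0], [-0.0015, 0.0005, 0.093, 0, 0, 0], [-0.0015, 0.0005, 0.093, 0, 0, 0]]
  ]
}}

```text
t: 2.25
tool_pos: [0.4636, 0.1381, 0.028]
tool_rot: [-3.141, -0.0, 1.574]
force: [-0.3, 0.6, 1.3]
opening: 0.0854
grip_force: 0.0
```

Call:
{"api": "move_arm", "payload": {
  "commands": [
    [[0, 0, 0, 0, 0, 0], [0, 0, 0, 0, 0, 0], [0, 0, 0, 0, 0, 0], [0, 0, 0, 0, 0, 0], [0, 0, 0, 0, 0, 0]]
  ],
  "jaw": 0.2,
  "grip_force": 30
}}

```text
t: 2.67
tool_pos: [0.4657, 0.1377, 0.0304]
tool_rot: [3.137, -0.001, 1.572]
force: [-1.0, 3.0, 6.4]
opening: 0.0655
grip_force: 33.5
```

Call:
{"api": "move_arm", "payload": {
  "commands": [
    [[0, 0, -0.02, 0, 0, 0], [0, 0, -0.05, 0, 0, 0], [0, 0, -0.08, 0, 0, 0], [0, 0, -0.08, 0, 0, 0], [0, 0, -0.08, 0, 0, 0]]
  ]
}}

```text
t: 3.08
tool_pos: [0.4658, 0.1373, 0.1107]
tool_rot: [3.134, -0.001, 1.572]
force: [0.2, -0.3, -1.4]
opening: 0.0654
grip_force: 34.3
```

```bash
python3 - <<'E'
from h import *
go(.4409,-.1234,.1,np.pi/2)
print(r.read_state()["opening"],r.read_state()["force"])
E
```

```text
t 3.08 pos [0.4658 0.1373 0.1107] q6 0.08 d_mm [-260.7  -25.3   10.4] rot [ 0.4 -0.   0.1]
0.06535088432828537 [ 0.16972975 -0.27935717 -1.398542  ]
```

Call:
{"api": "move_arm", "payload": {
  "commands": [
    [[-0.03, -0.003, 0, 0, 0, 0], [-0.07, -0.007, 0, 0, 0, 0], [-0.11, -0.011, 0, 0, 0, 0], [-0.15, -0.015, 0, 0, 0, 0], [-0.19, -0.019, 0, 0, 0, 0]]
  ]
}}

```text
t: 3.5
tool_pos: [0.4434, -0.0541, 0.1063]
tool_rot: [-3.14, -0.001, 1.573]
force: [0.8, 0.1, -0.5]
opening: 0.0649
grip_force: 34.2
```

Call:
{"api": "move_arm", "payload": {
  "commands": [
    [[-0.03, -0.003, 0, 0, 0, 0], [-0.055, -0.006, 0, 0, 0, 0], [-0.071, -0.006, 0, 0, 0, 0], [-0.071, -0.006, 0, 0, 0, 0], [-0.071, -0.006, 0, 0, 0, 0]]
  ]
}}

```text
t: 3.92
tool_pos: [0.4381, -0.1241, 0.1064]
tool_rot: [-3.14, -0.001, 1.57]
force: [-0.4, 0.5, -0.8]
opening: 0.0649
grip_force: 34.2
```

```bash
python3 - <<'E'
from h import *
go(.4409,-.1234,.06,np.pi/2)
print(r.read_state()["opening"],r.read_state()["force"])
for n in("top","scene"):
    c=vision.camera(n)["color"]; cv2.imwrite(f"pics/b_{n}.png",c)
c=cv2.imread("pics/b_top.png")[150:300,220:370]; d=cv2.imread("pics/b_scene.png")[170:320,230:380]
cv2.imwrite("pics/b.png",cv2.resize(np.hstack([c,d]),(800,400),interpolation=cv2.INTER_CUBIC))
E
```

```text
t 3.92 pos [ 0.4381 -0.1241  0.1064] q6 -0.5 d_mm [ 0.6  2.9 46.4] rot [-0.1 -0.1 -0.1]
0.06494606330760938 [-0.44985297  0.50298097 -0.844992  ]
```

View pics/b.png

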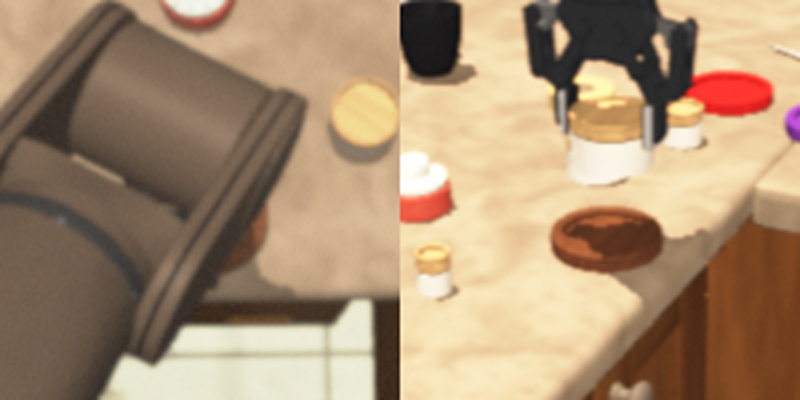

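The scene view shows the canister held level above the stand. The body edges are at about u=293 and 326, and the stand's at 287 and 328. The arm hides the stand in the top view.

```bash
python3 - <<'E'
from h import *
sc=vision.camera("scene")
b,g=fit(sc,(307,258),.014,.092,True); print("stand scene",b,g)
sc0=dict(sc,color=cv2.imread("pics/scene0.png")); 
for n,uv,z,D,dk in[("stand",(307,258),.014,.092,1),("66",(229,304),.044,.066,0),("53",(304,222),.04,.053,0),("40",(336,213),.036,.04,0),("27",(243,266),.034,.027,0)]:print(n,fit(sc0,uv,z,D,dk))
print(proj(sc,[[.4409,-.1234,.014],[.4409,-.1234,.095],[.4381,-.1241,.095]]))
im=cv2.imread("pics/b_scene.png")
for v in(229,232,235): print(v,im[v,284:336].sum(1)//3)
for v in(260,): print(v,im[v,278:340].sum(1)//3)
E
```

```text
stand scene [ 0.43924079 -0.1134515 ] -90.38629150390625
stand (array([ 0.43267042, -0.1029884 ]), np.float64(-111.875))
66 (array([0.46452522, 0.13763806]), np.float64(-58.659217834472656))
53 (array([ 0.51599085, -0.24056294]), np.float64(-37.423851013183594))
40 (array([ 0.46728769, -0.31653672]), np.float64(-28.233932495117188))
27 (array([ 0.53010163, -0.00182962]), np.float64(-53.339683532714844))
[[308.42075586 256.31127147]
 [307.84450925 221.91677815]
 [309.1902042  222.02652529]]
229 [196 195 193 193 193 193 193 195 203 211 218 223 225 226 229 232 235 237
 238 239 240 240 241 242 242 242 242 242 241 241 240 239 237 236 234 231
 228 224 216 206 198 202 208 207 205 205 205 204 206 207 208 208]
232 [199 200 198 197 196 194 192 192 201 216 225 227 228 228 229 232 235 237
 238 240 240 241 241 242 242 242 241 241 241 240 239 238 237 235 233 230
 226 222 214 207 204 204 205 204 203 204 206 208 209 210 211 210]
235 [212 213 213 213 211 210 209 211 213 221 229 233 235 236 236 236 237 238
 239 240 240 241 241 242 242 242 242 242 241 240 236 233 233 232 228 223
 221 218 215 215 213 212 212 213 213 214 212 213 215 216 217 218]
260 [198 201 204 207 208 210 210 197 152 106 107 115 115 108 107 109 109 109
 109 108 103  90  72  63  62  62  62  61  59  57  56  57  59  58  57  58
  58  56  56  55  53  54  56  55  54  53  52  54  55  59  84 111 122 124
 122 121 120 120 122 123 124 126]
```

Call:
{"api": "move_arm", "payload": {
  "commands": [
    [[0.0006, 0.0025, 0.02, 0, 0, 0], [0.0006, 0.0025, 0.045, 0, 0, 0], [0.0006, 0.0025, 0.06, 0, 0, 0], [0.0006, 0.0025, 0.064, 0, 0, 0], [0.0006, 0.0025, 0.064, 0, 0, 0]]
  ]
}}

```text
t: 4.48
tool_pos: [0.4406, -0.122, 0.0423]
tool_rot: [-3.139, -0.002, 1.574]
force: [-0.1, -1.3, -1.1]
opening: 0.0651
grip_force: 34.2
```

```bash
python3 - <<'E'
from h import *
go(.4409,-.1234,.036,np.pi/2)
c=vision.camera("scene")["color"]
cv2.imwrite("pics/c.png",cv2.resize(c[190:290,257:357],(600,600),interpolation=cv2.INTER_CUBIC))
E
```

```text
t 4.48 pos [ 0.4406 -0.122   0.0423] q6 -0.5 d_mm [-1.4  0.3  6.3] rot [-0.2 -0.1  0.2]
```

View pics/c.png

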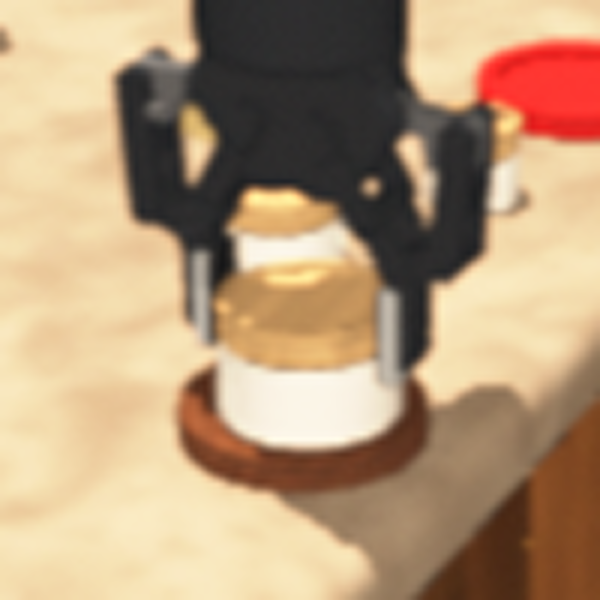

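The canister is over the recess, with its body at crop u=215–405 and the stand at 178–430. It sits about 1 px to the right, so I'll nudge it and lower it gently.

Call:
{"api": "move_arm", "payload": {
  "commands": [
    [[-0.0003, 0.001, 0.001, 0, 0, 0], [-0.0003, 0.001, 0.003, 0, 0, 0], [-0.0003, 0.001, 0.005, 0, 0, 0], [-0.0003, 0.001, 0.006, 0, 0, 0], [-0.0003, 0.001, 0.006, 0, 0, 0]]
  ]
}}

```text
t: 4.95
tool_pos: [0.443, -0.1239, 0.0386]
tool_rot: [3.141, 0.0, 1.572]
force: [-2.0, 1.4, 3.8]
opening: 0.0656
grip_force: 34.7
```

Call:
{"api": "move_arm", "payload": {
  "commands": [
    [[0, 0, 0, 0, 0, 0], [0, 0, 0, 0, 0, 0], [0, 0, 0, 0, 0, 0], [0, 0, 0, 0, 0, 0]]
  ],
  "jaw": 1
}}

```text
t: 5.28
tool_pos: [0.4425, -0.1237, 0.0375]
tool_rot: [3.142, 0.0, 1.572]
force: [-0.4, -0.4, -0.4]
opening: 0.0852
grip_force: 0.0
```

Call:
{"api": "move_arm", "payload": {
  "commands": [
    [[0, 0, -0.02, 0, 0, 0], [0, 0, -0.05, 0, 0, 0], [-0.03, 0.02, -0.08, 0, 0, 0], [-0.06, 0.04, -0.08, 0, 0, 0], [-0.095, 0.06, -0.08, 0, 0, 0]]
  ]
}}

```text
t: 5.7
tool_pos: [0.505, -0.2201, 0.1207]
tool_rot: [3.136, 0.003, 1.574]
force: [0.8, -0.6, 0.7]
opening: 0.0854
grip_force: 0.0
```

```bash
python3 - <<'E'
from h import *
go(.515,-.2424,.1,np.pi/2)
c=vision.camera("scene")["color"];d=vision.camera("top")["color"]
cv2.imwrite("pics/d_top.png",d)
cv2.imwrite("pics/d.png",np.hstack([cv2.resize(x,(400,400),interpolation=cv2.INTER_CUBIC) for x in(c[190:290,257:357],d[150:300,240:390])]))
E
```

```text
t 5.7 pos [ 0.505  -0.2201  0.1207] q6 -0.6 d_mm [-22.3   9.9  20.8] rot [0.3 0.2 0.2]
```

View pics/d.png

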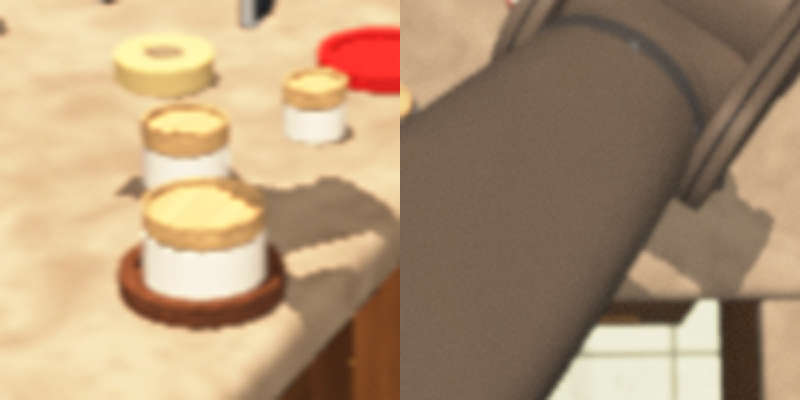

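Canister 66 is seated inside the rim, with the stand visible all round it, and it is released. Next is canister 53.

Call:
{"api": "move_arm", "payload": {
  "commands": [
    [[-0.022, 0.011, 0, 0, 0, 0], [-0.022, 0.011, 0.03, 0, 0, 0], [-0.022, 0.011, 0.06, 0, 0, 0], [-0.022, 0.011, 0.085, 0, 0, 0], [-0.022, 0.011, 0.093, 0, 0, 0]]
  ]
}}

```text
t: 6.22
tool_pos: [0.5104, -0.2383, 0.0198]
tool_rot: [-3.134, -0.005, 1.572]
force: [-1.4, 0.5, -0.3]
opening: 0.0855
grip_force: 0.0
```

```bash
python3 - <<'E'
from h import *
go(.516,-.242,.027,np.pi/2)
a,f=fit(vision.camera("scene"),(308,243),.052,.066); print("66 in scene",a,f)
E
```

```text
t 6.22 pos [ 0.5104 -0.2383  0.0198] q6 -0.62 d_mm [-3.7  5.5 -7.3] rot [-0.4 -0.3  0.1]
66 in scene [ 0.441727   -0.12147723] -54.461097717285156
```

Call:
{"api": "move_arm", "payload": {
  "commands": [
    [[-0.004, 0.0065, -0.007, 0, 0, 0], [-0.004, 0.0065, -0.007, 0, 0, 0], [-0.004, 0.0065, -0.007, 0, 0, 0], [-0.004, 0.0065, -0.007, 0, 0, 0], [-0.004, 0.0065, -0.007, 0, 0, 0]]
  ]
}}

```text
t: 6.68
tool_pos: [0.5209, -0.245, 0.033]
tool_rot: [3.14, 0.001, 1.572]
force: [0.1, -0.0, 0.7]
opening: 0.0855
grip_force: 0.0
```

Call:
{"api": "move_arm", "payload": {
  "commands": [
    [[0, 0, 0, 0, 0, 0], [0, 0, 0, 0, 0, 0], [0, 0, 0, 0, 0, 0]]
  ]
}}

```text
t: 6.93
tool_pos: [0.5201, -0.2445, 0.0316]
tool_rot: [-3.142, 0.0, 1.572]
force: [0.4, -0.3, 0.1]
opening: 0.0854
grip_force: 0.0
```

```bash
python3 - <<'E'
from h import *
go(.517,-.2426,.027,np.pi/2)
E
```

```text
t 6.93 pos [ 0.5201 -0.2445  0.0316] q6 -0.62 d_mm [ 1.9 -3.1  4.6] rot [-0.   0.   0.1]
```

Settling takes about half a second after a move, so from here I'll settle before reading.

Call:
{"api": "move_arm", "payload": {
  "commands": [
    [[0.002, -0.003, 0.0045, 0, 0, 0], [0.002, -0.003, 0.0045, 0, 0, 0], [0.002, -0.003, 0.0045, 0, 0, 0], [0.002, -0.003, 0.0045, 0, 0, 0]]
  ]
}}

```text
t: 7.27
tool_pos: [0.5169, -0.2424, 0.0267]
tool_rot: [-3.141, -0.0, 1.572]
force: [0.6, -0.4, 0.2]
opening: 0.0852
grip_force: 0.0
```

Call:
{"api": "move_arm", "payload": {
  "commands": [
    [[0, 0, 0, 0, 0, 0], [0, 0, 0, 0, 0, 0], [0, 0, 0, 0, 0, 0], [0, 0, 0, 0, 0, 0], [0, 0, 0, 0, 0, 0]]
  ],
  "jaw": -0.1
}}

```text
t: 7.68
tool_pos: [0.5175, -0.2428, 0.0273]
tool_rot: [3.141, 0.0, 1.572]
force: [0.5, -0.7, 2.0]
opening: 0.0522
grip_force: 31.7
```

Call:
{"api": "move_arm", "payload": {
  "commands": [
    [[0, 0, 0, 0, 0, 0], [0, 0, 0, 0, 0, 0], [0, 0, 0, 0, 0, 0], [0, 0, 0, 0, 0, 0]]
  ]
}}

```text
t: 8.02
tool_pos: [0.5174, -0.2428, 0.0273]
tool_rot: [3.141, 0.0, 1.572]
force: [0.7, 0.1, 2.1]
opening: 0.052
grip_force: 31.8
```

Call:
{"api": "move_arm", "payload": {
  "commands": [
    [[0, 0, -0.02, 0, 0, 0], [0, 0, -0.06, 0, 0, 0], [0, 0, -0.1, 0, 0, 0], [0.03, -0.02, -0.1, 0, 0, 0], [0.06, -0.04, -0.1, 0, 0, 0]]
  ]
}}

```text
t: 8.43
tool_pos: [0.479, -0.1842, 0.1305]
tool_rot: [3.135, 0.004, 1.57]
force: [-0.6, 0.8, -1.4]
opening: 0.0523
grip_force: 32.0
```

Call:
{"api": "move_arm", "payload": {
  "commands": [
    [[0.03, -0.02, 0, 0, 0, 0], [0.05, -0.03, 0, 0, 0, 0], [0.0585, -0.0345, 0, 0, 0, 0], [0.0585, -0.0345, 0, 0, 0, 0], [0.0585, -0.0345, 0, 0, 0, 0]]
  ]
}}

```text
t: 8.85
tool_pos: [0.4429, -0.1244, 0.1271]
tool_rot: [3.141, 0.001, 1.573]
force: [0.3, 0.1, 0.1]
opening: 0.0522
grip_force: 32.0
```

Call:
{"api": "move_arm", "payload": {
  "commands": [
    [[0, 0, 0.02, 0, 0, 0], [0, 0, 0.03, 0, 0, 0], [0, 0, 0.035, 0, 0, 0], [0, 0, 0.035, 0, 0, 0], [0, 0, 0.035, 0, 0, 0]]
  ]
}}

```text
t: 9.27
tool_pos: [0.4426, -0.1247, 0.0917]
tool_rot: [-3.141, -0.0, 1.571]
force: [0.6, -0.4, -1.2]
opening: 0.0525
grip_force: 32.0
```

Call:
{"api": "move_arm", "payload": {
  "commands": [
    [[0, 0, 0, 0, 0, 0], [0, 0, 0, 0, 0, 0], [0, 0, 0, 0, 0, 0]]
  ]
}}

```text
t: 9.52
tool_pos: [0.443, -0.1245, 0.0927]
tool_rot: [3.14, 0.001, 1.572]
force: [0.2, -0.1, -0.9]
opening: 0.0527
grip_force: 32.0
```

```bash
python3 - <<'E'
from h import *
go(.4428,-.124,.0743,np.pi/2)
c=vision.camera("scene")["color"]
cv2.imwrite("pics/e.png",cv2.resize(c[170:270,257:357],(600,600),interpolation=cv2.INTER_CUBIC))
E
```

```text
t 9.52 pos [ 0.443  -0.1245  0.0927] q6 -0.5 d_mm [ 0.5 -0.2 18.4] rot [0.1 0.  0.1]
```

View pics/e.png

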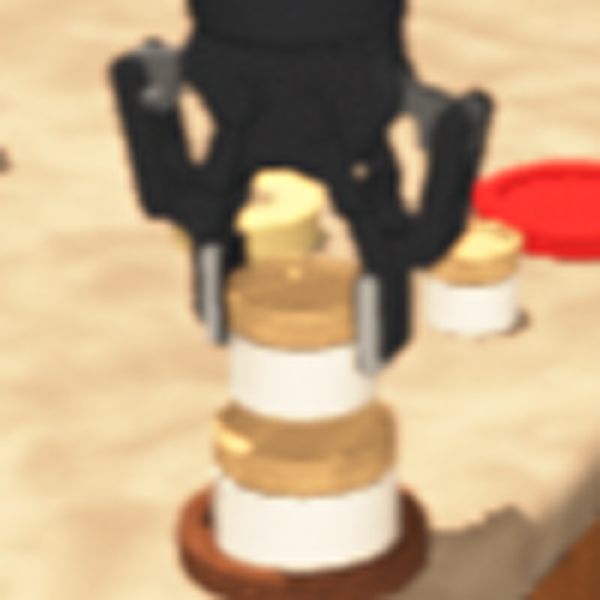

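Canister 53 (u 228–380) is centred over canister 66 (u 214–398) to within about 1 mm and level. I'll lower it.

Call:
{"api": "move_arm", "payload": {
  "commands": [
    [[0.0005, 0, 0.006, 0, 0, 0], [0.0005, 0, 0.01, 0, 0, 0], [0.0005, 0, 0.013, 0, 0, 0], [0.0005, 0, 0.015, 0, 0, 0], [0.0005, 0, 0.016, 0, 0, 0]]
  ]
}}

```text
t: 9.98
tool_pos: [0.4421, -0.1234, 0.0753]
tool_rot: [-3.141, -0.001, 1.572]
force: [-0.3, -0.9, -1.1]
opening: 0.0523
grip_force: 32.0
```

Call:
{"api": "move_arm", "payload": {
  "commands": [
    [[0, 0, 0.0005, 0, 0, 0], [0, 0, 0.001, 0, 0, 0], [0, 0, 0.002, 0, 0, 0], [0, 0, 0.0025, 0, 0, 0], [0, 0, 0.0025, 0, 0, 0]]
  ]
}}

```text
t: 10.4
tool_pos: [0.4427, -0.1238, 0.0743]
tool_rot: [-3.141, 0.0, 1.572]
force: [-2.2, 0.5, 4.3]
opening: 0.0524
grip_force: 32.5
```

Call:
{"api": "move_arm", "payload": {
  "commands": [
    [[0, 0, 0, 0, 0, 0], [0, 0, 0, 0, 0, 0], [0, 0, 0, 0, 0, 0], [0, 0, 0, 0, 0, 0]]
  ],
  "jaw": 0.8
}}

```text
t: 10.73
tool_pos: [0.4425, -0.1237, 0.0734]
tool_rot: [3.141, 0.0, 1.572]
force: [0.2, -0.3, -0.2]
opening: 0.077
grip_force: 0.0
```

Call:
{"api": "move_arm", "payload": {
  "commands": [
    [[0, 0, -0.02, 0, 0, 0], [0, 0, -0.055, 0, 0, 0], [-0.04, 0.006, -0.055, 0, 0, 0], [-0.08, 0.012, -0.055, 0, 0, 0], [-0.12, 0.018, -0.055, 0, 0, 0]]
  ]
}}

```text
t: 11.15
tool_pos: [0.4614, -0.245, 0.1298]
tool_rot: [3.139, 0.002, 1.574]
force: [0.9, 0.2, -0.1]
opening: 0.0768
grip_force: 0.0
```

Call:
{"api": "move_arm", "payload": {
  "commands": [
    [[-0.04, 0.006, 0, 0, 0, 0], [-0.08, 0.012, 0, 0, 0, 0], [-0.097, 0.017, 0, 0, 0, 0], [-0.097, 0.017, 0.03, 0, 0, 0], [-0.097, 0.017, 0.05, 0, 0, 0]]
  ]
}}

```text
t: 11.57
tool_pos: [0.4782, -0.3428, 0.0781]
tool_rot: [3.14, 0.002, 1.57]
force: [-1.0, 1.1, -0.4]
opening: 0.0768
grip_force: 0.0
```

Call:
{"api": "move_arm", "payload": {
  "commands": [
    [[0, 0, 0, 0, 0, 0], [0, 0, 0, 0, 0, 0], [0, 0, 0, 0, 0, 0], [0, 0, 0, 0, 0, 0], [0, 0, 0, 0, 0, 0]]
  ]
}}

```text
t: 11.98
tool_pos: [0.4787, -0.3412, 0.0804]
tool_rot: [3.139, 0.002, 1.573]
force: [0.3, -0.4, -0.1]
opening: 0.0767
grip_force: 0.0
```

```bash
python3 - <<'E'
from h import *
go(.4775,-.341,.026,np.pi/2)
sc=vision.camera("scene"); c=sc["color"]
print("66",fit(sc,(308,243),.052,.066),"53",fit(sc,(308,226),.087,.053))
cv2.imwrite("pics/f.png",cv2.resize(c[150:300,257:407],(600,600),interpolation=cv2.INTER_CUBIC))
E
```

```text
t 11.98 pos [ 0.4787 -0.3412  0.0804] q6 -0.79 d_mm [ 0.3 -1.4 54.4] rot [0.1 0.1 0.1]
66 (array([ 0.43195233, -0.10390232]), np.float64(-35.1917610168457)) 53 (array([ 0.44097501, -0.11980397]), np.float64(-36.92658996582031))
```

View pics/f.png

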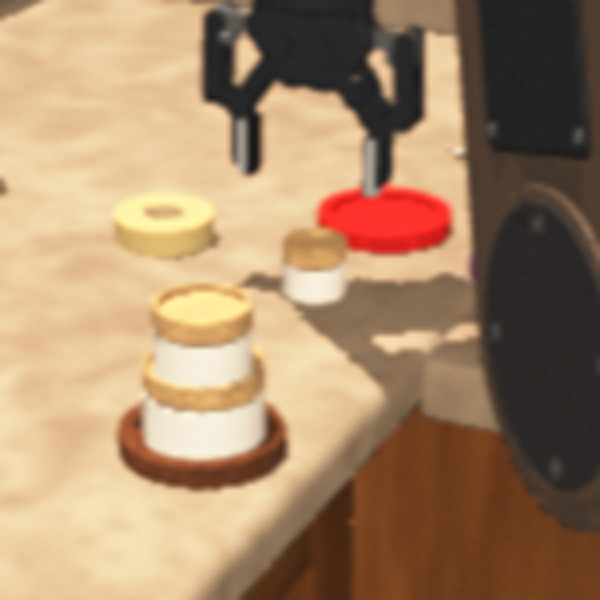

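Canister 53 sits flat inside canister 66's rim. The gripper is above canister 40 (crop (314,265)) with clear space around it. I'll go down.

Call:
{"api": "move_arm", "payload": {
  "commands": [
    [[0, -0.001, 0.02, 0, 0, 0], [0, -0.001, 0.04, 0, 0, 0], [0, -0.001, 0.053, 0, 0, 0], [0, -0.001, 0.054, 0, 0, 0], [0, -0.001, 0.054, 0, 0, 0]]
  ]
}}

```text
t: 12.45
tool_pos: [0.4765, -0.3402, 0.024]
tool_rot: [-3.14, -0.001, 1.572]
force: [0.0, 0.3, -0.3]
opening: 0.0769
grip_force: 0.0
```

Call:
{"api": "move_arm", "payload": {
  "commands": [
    [[0, 0, 0, 0, 0, 0], [0, 0, 0, 0, 0, 0], [0, 0, 0, 0, 0, 0], [0, 0, 0, 0, 0, 0]]
  ]
}}

```text
t: 12.78
tool_pos: [0.4773, -0.3411, 0.0255]
tool_rot: [3.14, 0.001, 1.572]
force: [0.9, 0.3, -0.1]
opening: 0.0769
grip_force: 0.0
```

Call:
{"api": "move_arm", "payload": {
  "commands": [
    [[0, 0, 0, 0, 0, 0], [0, 0, 0, 0, 0, 0], [0, 0, 0, 0, 0, 0], [0, 0, 0, 0, 0, 0], [0, 0, 0, 0, 0, 0]]
  ],
  "jaw": -0.4,
  "grip_force": 25
}}

```text
t: 13.2
tool_pos: [0.4769, -0.3408, 0.0248]
tool_rot: [3.141, 0.0, 1.572]
force: [0.2, 0.1, 1.4]
opening: 0.0394
grip_force: 25.4
```

Call:
{"api": "move_arm", "payload": {
  "commands": [
    [[0, 0, 0, 0, 0, 0], [0, 0, 0, 0, 0, 0], [0, 0, 0, 0, 0, 0], [0, 0, 0, 0, 0, 0]]
  ]
}}

```text
t: 13.53
tool_pos: [0.4769, -0.3408, 0.0248]
tool_rot: [3.141, 0.0, 1.572]
force: [-0.3, 0.7, 3.2]
opening: 0.0393
grip_force: 25.5
```

Call:
{"api": "move_arm", "payload": {
  "commands": [
    [[0, 0, -0.02, 0, 0, 0], [0, 0, -0.06, 0, 0, 0], [0, 0, -0.1, 0, 0, 0], [0.03, -0.005, -0.12, 0, 0, 0], [0.07, -0.011, -0.12, 0, 0, 0]]
  ]
}}

```text
t: 13.95
tool_pos: [0.469, -0.2748, 0.1512]
tool_rot: [3.131, 0.009, 1.569]
force: [1.9, 0.5, -1.3]
opening: 0.0394
grip_force: 25.5
```

Call:
{"api": "move_arm", "payload": {
  "commands": [
    [[0.04, -0.006, 0, 0, 0, 0], [0.08, -0.012, 0, 0, 0, 0], [0.12, -0.018, 0, 0, 0, 0], [0.14, -0.022, 0, 0, 0, 0], [0.147, -0.023, 0, 0, 0, 0]]
  ]
}}

```text
t: 14.37
tool_pos: [0.4409, -0.1203, 0.1433]
tool_rot: [-3.14, -0.002, 1.575]
force: [0.9, -1.0, -1.0]
opening: 0.039
grip_force: 25.5
```

Call:
{"api": "move_arm", "payload": {
  "commands": [
    [[0, 0, 0, 0, 0, 0], [0, 0, 0.01, 0, 0, 0], [0, 0, 0.02, 0, 0, 0], [0, 0, 0.02, 0, 0, 0], [0, 0, 0.02, 0, 0, 0]]
  ]
}}

```text
t: 14.78
tool_pos: [0.4418, -0.1243, 0.123]
tool_rot: [-3.139, -0.001, 1.57]
force: [0.6, -0.5, -0.7]
opening: 0.0392
grip_force: 25.5
```

Call:
{"api": "move_arm", "payload": {
  "commands": [
    [[0, 0, 0, 0, 0, 0], [0, 0, 0, 0, 0, 0], [0, 0, 0, 0, 0, 0], [0, 0, 0, 0, 0, 0]]
  ]
}}

```text
t: 15.12
tool_pos: [0.4428, -0.1239, 0.1248]
tool_rot: [3.141, 0.0, 1.572]
force: [0.3, -0.5, -0.2]
opening: 0.0395
grip_force: 25.5
```

```bash
python3 - <<'E'
from h import *
go(.4427,-.1236,.1068,np.pi/2)
c=vision.camera("scene")["color"]
cv2.imwrite("pics/g.png",cv2.resize(c[165:265,257:357],(600,600),interpolation=cv2.INTER_CUBIC))
E
```

```text
t 15.12 pos [ 0.4428 -0.1239  0.1248] q6 -0.5 d_mm [ 0.3 -0.1 18. ] rot [0.  0.  0.1]
```

View pics/g.png

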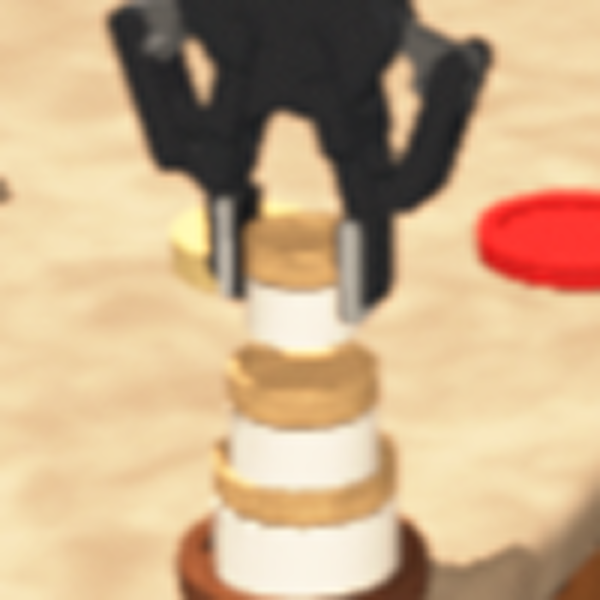

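Canister 40 (left edge u≈246, centre ≈303) is over canister 53 (centre ≈304), aligned and level. I'll lower it.

Call:
{"api": "move_arm", "payload": {
  "commands": [
    [[0, 0, 0.006, 0, 0, 0], [0, 0, 0.01, 0, 0, 0], [0, 0, 0.013, 0, 0, 0], [0, 0, 0.015, 0, 0, 0], [0, 0, 0.016, 0, 0, 0]]
  ]
}}

```text
t: 15.58
tool_pos: [0.4421, -0.1234, 0.1078]
tool_rot: [-3.141, -0.001, 1.572]
force: [0.4, -0.0, -0.2]
opening: 0.0396
grip_force: 25.5
```

Call:
{"api": "move_arm", "payload": {
  "commands": [
    [[0, 0, 0.0005, 0, 0, 0], [0, 0, 0.001, 0, 0, 0], [0, 0, 0.002, 0, 0, 0], [0, 0, 0.0025, 0, 0, 0], [0, 0, 0.0025, 0, 0, 0]]
  ]
}}

```text
t: 16.0
tool_pos: [0.4428, -0.1238, 0.1067]
tool_rot: [3.142, 0.0, 1.572]
force: [-1.4, 0.6, 4.2]
opening: 0.0393
grip_force: 25.9
```

Call:
{"api": "move_arm", "payload": {
  "commands": [
    [[0, 0, 0, 0, 0, 0], [0, 0, 0, 0, 0, 0], [0, 0, 0, 0, 0, 0], [0, 0, 0, 0, 0, 0]]
  ],
  "jaw": 0.4
}}

```text
t: 16.33
tool_pos: [0.4424, -0.1236, 0.1058]
tool_rot: [-3.142, -0.0, 1.572]
force: [0.2, 0.4, 0.1]
opening: 0.0601
grip_force: 0.0
```

Call:
{"api": "move_arm", "payload": {
  "commands": [
    [[0, 0, -0.02, 0, 0, 0], [0, 0, -0.055, 0, 0, 0], [0.03, 0.02, -0.055, 0, 0, 0], [0.06, 0.042, -0.055, 0, 0, 0], [0.09, 0.064, -0.055, 0, 0, 0]]
  ]
}}

```text
t: 16.75
tool_pos: [0.5075, -0.0331, 0.1621]
tool_rot: [3.139, 0.001, 1.57]
force: [0.3, -1.1, 0.3]
opening: 0.0594
grip_force: 0.0
```

Call:
{"api": "move_arm", "payload": {
  "commands": [
    [[0.02, 0.015, 0, 0, 0, 0], [0.031, 0.0235, 0.02, 0, 0, 0], [0.031, 0.0235, 0.05, 0, 0, 0], [0.031, 0.0235, 0.08, 0, 0, 0], [0.031, 0.0235, 0.08, 0, 0, 0]]
  ]
}}

```text
t: 17.17
tool_pos: [0.5252, -0.0013, 0.0747]
tool_rot: [-3.129, -0.002, 1.573]
force: [-0.5, -0.2, -0.7]
opening: 0.0601
grip_force: 0.0
```

Call:
{"api": "move_arm", "payload": {
  "commands": [
    [[0, 0, 0, 0, 0, 0], [0, 0, 0, 0, 0, 0], [0, 0, 0, 0, 0, 0], [0, 0, 0, 0, 0, 0], [0, 0, 0, 0, 0, 0]]
  ]
}}

```text
t: 17.58
tool_pos: [0.531, -0.0029, 0.0828]
tool_rot: [3.138, 0.001, 1.572]
force: [-0.9, -0.0, 0.2]
opening: 0.0597
grip_force: 0.0
```

```bash
python3 - <<'E'
from h import *
go(.5302,-.003,.0265,np.pi/2)
c=vision.camera("scene")["color"]
cv2.imwrite("pics/i.png",cv2.resize(c[160:310,207:357],(600,600),interpolation=cv2.INTER_CUBIC))
E
```

```text
t 17.58 pos [ 0.531  -0.0029  0.0828] q6 -0.2 d_mm [-0.  -1.  56.3] rot [0.2 0.  0.1]
```

View pics/i.png

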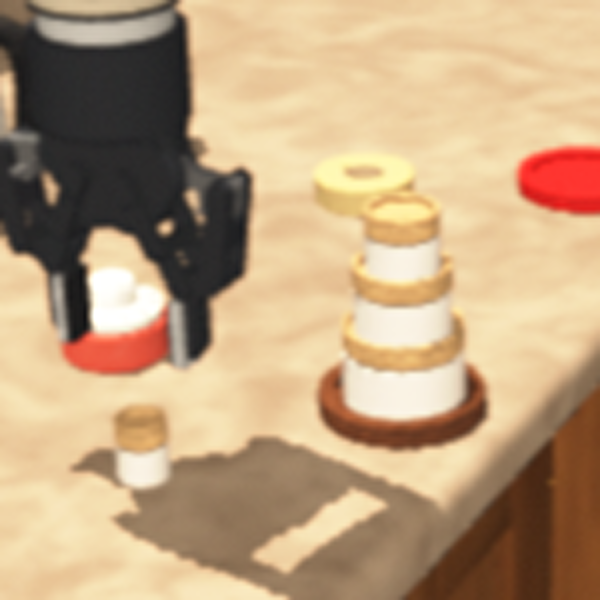

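Three canisters are stacked straight and flat, and the gripper is above canister 27 (crop (142,445)). The timer stands well clear behind. I'll descend and grip.

Call:
{"api": "move_arm", "payload": {
  "commands": [
    [[0, -0.0005, 0.02, 0, 0, 0], [0, -0.0005, 0.04, 0, 0, 0], [0, -0.0005, 0.053, 0, 0, 0], [0, -0.0005, 0.055, 0, 0, 0], [0, -0.0005, 0.055, 0, 0, 0]]
  ]
}}

```text
t: 18.05
tool_pos: [0.5288, -0.0025, 0.0255]
tool_rot: [-3.14, -0.0, 1.572]
force: [-0.7, 0.3, 0.0]
opening: 0.0597
grip_force: 0.0
```

Call:
{"api": "move_arm", "payload": {
  "commands": [
    [[0, 0, 0, 0, 0, 0], [0, 0, 0, 0, 0, 0], [0, 0, 0, 0, 0, 0], [0, 0, 0, 0, 0, 0]]
  ]
}}

```text
t: 18.38
tool_pos: [0.5301, -0.0027, 0.027]
tool_rot: [3.14, 0.0, 1.572]
force: [-0.3, 0.4, 0.0]
opening: 0.0598
grip_force: 0.0
```

Call:
{"api": "move_arm", "payload": {
  "commands": [
    [[0, 0, 0, 0, 0, 0], [0, 0, 0, 0, 0, 0], [0, 0, 0, 0, 0, 0], [0, 0, 0, 0, 0, 0], [0, 0, 0, 0, 0, 0]]
  ],
  "jaw": -0.7
}}

```text
t: 18.8
tool_pos: [0.5296, -0.0026, 0.0263]
tool_rot: [3.141, 0.0, 1.572]
force: [0.1, 0.2, 1.7]
opening: 0.0263
grip_force: 24.6
```

Call:
{"api": "move_arm", "payload": {
  "commands": [
    [[0, 0, 0, 0, 0, 0], [0, 0, 0, 0, 0, 0], [0, 0, 0, 0, 0, 0], [0, 0, 0, 0, 0, 0]]
  ]
}}

```text
t: 19.13
tool_pos: [0.5296, -0.0026, 0.0263]
tool_rot: [3.141, 0.0, 1.572]
force: [-0.1, -0.0, 3.7]
opening: 0.0261
grip_force: 24.7
```

Call:
{"api": "move_arm", "payload": {
  "commands": [
    [[0, 0, -0.02, 0, 0, 0], [0, 0, -0.06, 0, 0, 0], [0, 0, -0.1, 0, 0, 0], [0, 0, -0.14, 0, 0, 0], [0, 0, -0.15, 0, 0, 0]]
  ]
}}

```text
t: 19.55
tool_pos: [0.5327, -0.0031, 0.183]
tool_rot: [3.13, 0.002, 1.572]
force: [1.0, 0.5, 0.8]
opening: 0.0263
grip_force: 24.8
```

Call:
{"api": "move_arm", "payload": {
  "commands": [
    [[-0.03, -0.02, 0, 0, 0, 0], [-0.06, -0.042, 0, 0, 0, 0], [-0.09, -0.064, 0, 0, 0, 0], [-0.115, -0.082, 0, 0, 0, 0], [-0.121, -0.087, 0, 0, 0, 0]]
  ]
}}

```text
t: 19.97
tool_pos: [0.44, -0.1258, 0.175]
tool_rot: [-3.139, 0.0, 1.569]
force: [-0.1, -0.4, -0.4]
opening: 0.0261
grip_force: 24.8
```

Call:
{"api": "move_arm", "payload": {
  "commands": [
    [[0, 0, 0, 0, 0, 0], [0, 0, 0.01, 0, 0, 0], [0, 0, 0.019, 0, 0, 0], [0, 0, 0.019, 0, 0, 0], [0, 0, 0.019, 0, 0, 0]]
  ]
}}

```text
t: 20.38
tool_pos: [0.4421, -0.1224, 0.1554]
tool_rot: [-3.139, -0.002, 1.574]
force: [0.1, 0.1, -0.6]
opening: 0.0262
grip_force: 24.8
```

Call:
{"api": "move_arm", "payload": {
  "commands": [
    [[0, 0, 0, 0, 0, 0], [0, 0, 0, 0, 0, 0], [0, 0, 0, 0, 0, 0], [0, 0, 0, 0, 0, 0], [0, 0, 0, 0, 0, 0]]
  ]
}}

```text
t: 20.8
tool_pos: [0.4427, -0.1237, 0.1573]
tool_rot: [3.141, 0.0, 1.572]
force: [-0.7, 0.8, -0.5]
opening: 0.0265
grip_force: 24.8
```

```bash
python3 - <<'E'
from h import *
go(.4427,-.1236,.1393,np.pi/2)
c=vision.camera("scene")["color"]
cv2.imwrite("pics/j.png",cv2.resize(c[145:245,257:357],(600,600),interpolation=cv2.INTER_CUBIC))
E
```

```text
t 20.8 pos [ 0.4427 -0.1237  0.1573] q6 -0.5 d_mm [ 0.1 -0.  18. ] rot [0.  0.  0.1]
```

View pics/j.png

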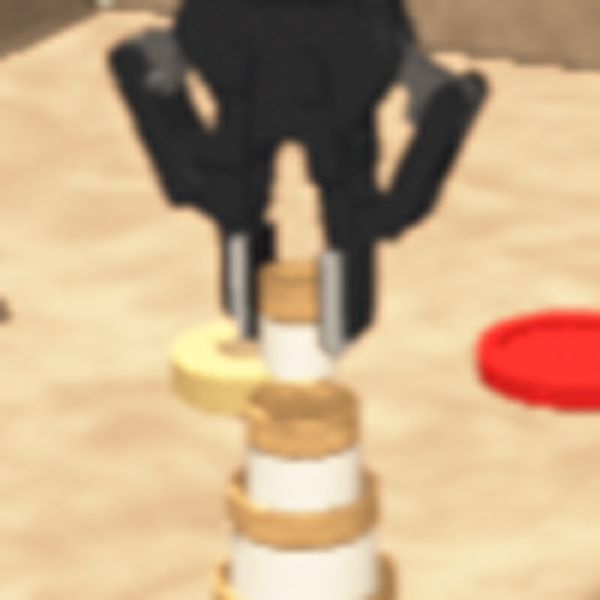

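Canister 27 (centre u≈301) is over canister 40 (centre ≈304), within about 1 mm. I'll lower it.

Call:
{"api": "move_arm", "payload": {
  "commands": [
    [[0, -0.0005, 0.006, 0, 0, 0], [0, -0.0005, 0.01, 0, 0, 0], [0, -0.0005, 0.013, 0, 0, 0], [0, -0.0005, 0.015, 0, 0, 0], [0, -0.0005, 0.016, 0, 0, 0]]
  ]
}}

```text
t: 21.27
tool_pos: [0.4416, -0.1235, 0.1403]
tool_rot: [-3.141, -0.001, 1.572]
force: [0.7, -0.1, -1.0]
opening: 0.0261
grip_force: 24.8
```

Call:
{"api": "move_arm", "payload": {
  "commands": [
    [[0, 0, 0.0005, 0, 0, 0], [0, 0, 0.001, 0, 0, 0], [0, 0, 0.002, 0, 0, 0], [0, 0, 0.0025, 0, 0, 0], [0, 0, 0.0025, 0, 0, 0]]
  ]
}}

```text
t: 21.68
tool_pos: [0.4423, -0.1238, 0.1392]
tool_rot: [3.141, 0.0, 1.572]
force: [-2.0, 0.7, 3.9]
opening: 0.0263
grip_force: 25.2
```

It's seated at the expected height (0.1392 against 0.1393), so I'll release, lift and swing clear.

Call:
{"api": "move_arm", "payload": {
  "commands": [
    [[0, 0, 0, 0, 0, 0], [0, 0, 0, 0, 0, 0], [0, 0, 0, 0, 0, 0], [0, 0, 0, 0, 0, 0]]
  ],
  "jaw": 0.2
}}

```text
t: 22.02
tool_pos: [0.4419, -0.1236, 0.1382]
tool_rot: [-3.141, -0.0, 1.572]
force: [0.7, 0.4, -0.0]
opening: 0.0514
grip_force: 0.0
```

Call:
{"api": "move_arm", "payload": {
  "commands": [
    [[0, 0, -0.02, 0, 0, 0], [0, 0, -0.05, 0, 0, 0], [0, 0, -0.08, 0, 0, 0], [0.04, 0.02, -0.1, 0, 0, 0], [0.08, 0.04, -0.1, 0, 0, 0]]
  ]
}}

```text
t: 22.43
tool_pos: [0.4799, -0.054, 0.243]
tool_rot: [3.133, 0.003, 1.567]
force: [1.0, -0.3, 0.7]
opening: 0.0511
grip_force: 0.0
```

Call:
{"api": "move_arm", "payload": {
  "commands": [
    [[0.04, 0, 0, 0, 0, 0], [0.08, 0, 0, 0, 0, 0], [0.12, 0, 0, 0, 0, 0], [0.16, 0, 0, 0, 0, 0], [0.2, 0, 0, 0, 0, 0]]
  ]
}}

```text
t: 22.85
tool_pos: [0.4768, 0.1495, 0.2379]
tool_rot: [3.141, 0.0, 1.572]
force: [0.2, -1.0, 0.9]
opening: 0.0517
grip_force: 0.0
```

Call:
{"api": "move_arm", "payload": {
  "commands": [
    [[0, 0, 0, 0, 0, 0], [0, 0, 0, 0, 0, 0], [0, 0, 0, 0, 0, 0], [0, 0, 0, 0, 0, 0], [0, 0, 0, 0, 0, 0]]
  ]
}}

```text
t: 23.27
tool_pos: [0.4775, 0.1464, 0.2378]
tool_rot: [-3.141, 0.0, 1.57]
force: [-0.2, 0.1, 0.4]
opening: 0.0511
grip_force: 0.0
```

```bash
python3 - <<'E'
from h import *
c=vision.camera("scene")["color"][140:340,200:400];d=vision.camera("top")["color"][120:320,180:380]
cv2.imwrite("pics/k.png",cv2.resize(np.hstack([c,d]),(800,400),interpolation=cv2.INTER_CUBIC))
E
```

```text
(no output)
```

View pics/k.png

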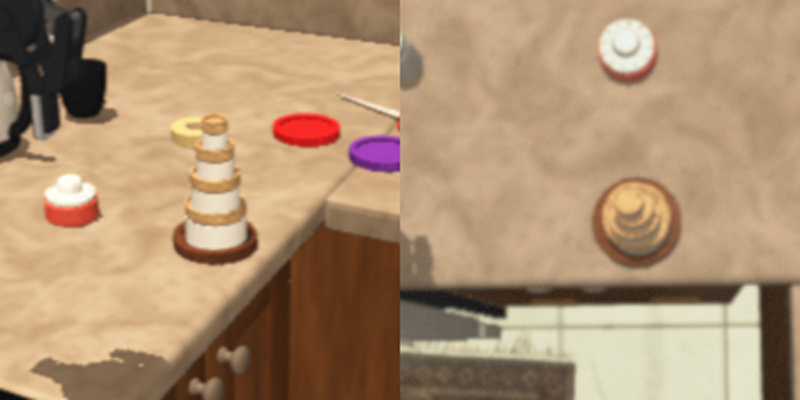

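The tower (scene crop (215,185), top crop (637,222)) stands straight with all four canisters nested. The timer hasn't moved and the arm is clear.

```bash
python3 -c "
from plant import r
print(r.sign_off())"
```

```text
the job is handed in; nothing more can be done
None
```

The tower is built on the wooden stand in order 66, 53, 40, 27, each canister set down and released before the next; the last pictures show it straight and nested, the timer, bottle and tape roll were never touched, and the job was handed in at about 23 s.

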